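Slide the ramekin tray past the spring catch

TASK

Slide the ramekin tray to the left end of the glass shelf so that it locks there: with a fingertip press the spring catch's bar down, and keep it down while you push the tray left by its tab until its tooth is past the catch's pin; then let the catch spring up behind the tooth. Only press and push: do not lift or tip the tray or the ramekins in it, and leave the other things on the shelf where they are.

Things in the scene. Friction and masses are not known exactly. Their poses are not given: they have to be found in the camera images.
- shelf: Fixed glass shelf 160 mm deep (x), 760 long (y), its top 80 mm above the worktop; low clay-red tile upstand (106 mm high) along its far edge. Origin on the worktop below the shelf's middle: z up, x away from the robot, y along the shelf to the robot's left. 'Shelf' coordinates here are from it, in mm. Two 10 mm high rails along y (x = -36, +36) guide the tray.
- end_stop (a point): Inner face of the left end stop, a 24 mm high aluminium bar across the rails' left end; this point is at shelf x = 0, y = +171, z = 80. It stops the tray with its origin at shelf y = +71.
- catch (a joint): Spring catch, one dark steel part on the robot's side of the tray: how far it is pressed down, m. 0 = up, 0.012 = fully down on its stop. It goes straight down and springs back when released; about 3 N starts it, about 6 N holds it fully down. It consists of a long flat press bar (point press_bar) and a pin block on the bar's left end (point pin).
- press_bar (a point): Point on the top of the catch's press bar, on its centre line, at shelf x = -56, y = 0, z = 98 with the catch up, 86 fully down. The flat bar is 32 mm wide (shelf x = -72 to -40), 237 mm long (shelf y = -140 to +97), 5 mm thick. It can be pressed anywhere along it, and a fingertip can slide along it while pressing.
- pin (a point): Centre of the top of the catch's pin block, at shelf x = -56, y = +85, z = 112 with the catch up, 100 fully down. The block is 22 mm wide (x), 12 mm long (y) and stands 14 mm above the bar. Up, it blocks the tray's tooth: the tray's origin gets no farther left than shelf y = +17. Pressed 9 mm or more, the tooth passes over it.
- tray: Loose beech tray 66 mm wide (x), 200 long (y), 26 high, about 0.3 kg, on the glass between the rails, with two ramekins in it. Origin at the centre of its underside, axes parallel to the shelf's. A tooth and, right of it, a push tab stick out of its robot side over the press bar. Once its origin is at shelf y = +59 or more the tooth is past the pin, which can spring up behind it.
- tooth (a point): Centre of the tray's tooth, at tray x = -48, y = +47, z = 30 (from the tray's origin). The tooth is a block 30 mm long (tray y = +32 to +62), from tray x = -62 to the tray's side at -33, 24 to 36 mm above the tray's underside.
- push_tab (a point): Middle of the right-hand (-y) face of the tray's push tab, the face to push on: at tray x = -56, y = -8, z = 34. The tab is an upright plate, tray x = -68 to -33, 8 mm thick (tray y = -8 to 0), 24 to 44 mm above the tray's underside, so it hangs over the press bar and a fingertip pressing the bar to its right can push it.
- ramekin_a: Small white ceramic ramekin standing in the tray, 54 mm wide at the rim, 42 mm high. Origin at the centre of its underside, z up.
- ramekin_b: The other ramekin in the tray, alike.
- mill: Copper-coloured pepper mill, 54 mm wide, 158 mm high, on the shelf right of the tray or left of it (mill and sugar dispenser change places). Origin at the centre of its underside.
- dispenser: Glass sugar dispenser with steel flip spout, 66 mm wide, 122 mm high, on the shelf in the place the mill has not. Origin at the centre of its underside.
- keeper: Clear plastic herb keeper with white lid, 79 x 59 mm, 82 mm high, near one end of the shelf. Origin at the centre of its underside.
- jar: Small amber glass jar, 52 mm wide, 75 mm high, near the other end of the shelf. Origin at the centre of its underside.
There are look-alikes about, which are no part of the job. Leave any purple look-alike of the ramekin_b alone.

How it is judged (in metres and radians):
On the way, in this order (a step that is already met when the one before it is completed fails the run):
1. the catch is pressed down while the tooth is still to the right of its pin (value of joint catch above 0.0085 m and y of tray in the frame of shelf below 0.022 m), for 0.1 s.
2. the catch is still held down as the tooth leaves the pin (value of joint catch above 0.0085 m and y of tray in the frame of shelf between 0.045 and 0.06 m), for 0.02 s.
3. the catch has sprung up behind the tooth (value of joint catch below 0.002 m and y of tray in the frame of shelf above 0.057 m and angle between tray's own z axis and vertical below 0.04 rad), for 0.2 s.
At the end, for the whole second after the job is handed in: The tray lies flat on the shelf between the rails at the left end (origin at shelf y = 57 to 76 mm), at rest, with the catch sprung up (within 2 mm of fully up) between its tooth and its tab; both ramekins stand upright in the tray (all of step 3 and y of tray in the frame of shelf below 0.076 m and z of tray in the frame of shelf between 0.074 and 0.086 m and linear speed of tray below 0.01 m/s and angle between each of ramekin_a, ramekin_b's own z axis and vertical below 0.15 rad and z of each of ramekin_a, ramekin_b in the frame of tray below 0.012 m and horizontal distance between each of ramekin_a, ramekin_b and tray below 0.1 m); the robot touches nothing.
It fails at once if the tray is lifted (over 15 mm) or tipped (z of tray in the frame of shelf above 0.095 m or angle between tray's own z axis and vertical above 0.2 rad).
It fails at once if a ramekin is lifted (over 20 mm) or tipped (z of any of ramekin_a, ramekin_b in the frame of shelf above 0.103 m or angle between any of ramekin_a, ramekin_b's own z axis and vertical above 0.35 rad).
It fails at once if another thing on the shelf is moved (over 20 mm) or tipped (distance of any of mill, dispenser, keeper, jar from where it was at the start of the episode above 0.02 m or angle between any of mill, dispenser, keeper, jar's own z axis and vertical above 0.2 rad).
It also fails if it takes over 38 s, if anything falls off the work surface, if the arm or the gripper's body presses on something with over 40 N, if the wrist force passes 120 N, or if a joint passes its speed limit or range.

ROBOT

A 7-joint arm with a two-finger parallel gripper is mounted at the origin on the work surface. World frame = base frame: x ahead of the robot, y to its left, z up, the work surface at z = 0. Lengths are in mm, angles in rad, forces in N, time in s.
With the tool pointing down it reaches from about 400 to 850 mm from the base axis. Payload 10.4 kg.
Tool frame: the origin (TCP) lies midway between the tips of the shut fingers; the grasp point (between the pads) lies 19 mm behind it; z points along the fingers, y is the direction in which the jaws open and shut (so a half turn about z gives the same grasp; the last joint's range is limited). The gripper opens to 87 mm and grips with 3 to 60 N. Pads are 19 mm wide; open, the fingers measure 117 mm over their backs; the gripper's body (75 mm by 190 mm) begins 51 mm behind the grasp point.
Start: joints at [-1.21, 0.332, -0.065, 1.46, 0.022, 1.35, -0.088], TCP at [234.018, 579.558, 222.576] pointing down, gripper open.
Joint ranges: [-2.6, 2.6], [-0.5, 2.12], [-1.47, 1.34], [0.16, 2.42], [-1.27, 4.41], [0.06, 2.06], [-2.6, 2.6]. Speed limits (rad/s): [2.22, 2.22, 2.79, 2.79, 3.14, 3.14, 3.14].

INTERFACE

Orientations are given as a unit quaternion [w, x, y, z].
In Python, from bench import bot gives the robot as it stands.
- The arm moves only by the shell command python3 -m pendant 'ROWS' [FORCE]. ROWS is JSON, a list of rows, each an object of numbers: "grip": the gripper command: -1 is fully open, 1 is shut, values between are in proportion; "tx", "ty", "tz": the shift along the tool's x, y, z in m; "rx", "ry", "rz": the turn, a rotation vector about the tool's x, y, z in rad. In form: [{"grip": .., "tx": .., "ty": .., "tz": .., "rx": .., "ry": .., "rz": ..}, ...]. A call has 1 to 12 rows; each row is the pose to reach, as a shift and turn from the pose commanded when the call began, along the tool's axes at that moment; what a row does not reach only later rows make up. A row lasts 1/10 s, in which the tool goes at most 50 mm and 8.59 degrees, less where a joint would pass 70% of its speed; a pose out of reach is approached as far as the arm can. A call with a gripper value outside its range is refused whole. The fingers move at their own pace and stop on an object; FORCE is the grip in N (left out, the last holds). Time passes only in rows, so rows that repeat a pose let the fingers close. It gives the time, the measured TCP pose, the force and the opening at its end, in the units of the state.
- bot.read_state(): the state, without advancing time (a new reading comes with each control period).
- bot.camera(name): name is "scene" or "top"; returns a dict with "image" (400x640x3 uint8, red, green, blue), "fx", "fy", "cx", "cy" (pixels), "rvec" (rotation vector, rad) and "tvec" (3), from world to camera coordinates, as OpenCV has them. Camera axes: x right, y down, z forward; pixel columns grow to the right and rows downward; lengths in mm; the calibration is good to about 2 mm. A picture is of the moment at which its call begins. There is no depth.
- bot.job_done(): hands the job in, once; it reports no verdict.
Trained networks look in a picture, given as the dict that the camera call returned (one of the last four; its "shot" number tells which), for a name from the list of things; names that differ only in an ending like _2 or _b are one class to them, and where a whole thing is asked for, a point or a joint stands for the part that bears it (a point fixed in the world has none). Each returns a list of dicts, best first, with "conf" (0 to 1); they miss things now and then, are a little off and sometimes report something else, mostly with a low value. They report only what shows in the picture. A call takes as long as a camera call. They do not tell look-alikes from the thing itself.
- bot.outline_of(query, picture): "pixels" (400x640 bool, what is visible of it) and "box" ([left, top, right, bottom] in pixels, round what is visible of it).
The state is a dict: "clock": time; "joints": joint angles; "qvel": joint speeds; "tau": joint torques, N m; "position": TCP position; "ee_rot": TCP orientation; "ft_force": force on the tool from outside, world axes, zero at the start; "wrist_torque": the same for the moment, N m; "width": finger opening in mm.
Only numpy, scipy, OpenCV 4.12 (cv2) and the standard library are available. Lean on these libraries where they do the work, as an engineer would, in place of code of your own. Each camera call takes 0.05 s, during which the arm holds its last target.

## Working session

There is one attempt and no reset: what is moved stays moved. The work goes in short steps, Python scripts to look and compute and a shell command to move; the robot and the scene stay as the last step left them, time stands still between calls to the robot, and variables do not carry over. Pictures are saved under pics/ and viewed, and the job is handed in when it is done.

```bash
ls; mkdir -p pics; python3 - <<'E'
from bench import bot
import cv2,json
s=bot.read_state();print({k:s[k] for k in("clock","position","ee_rot","ft_force","width")})
for n in("scene","top"):
    c=bot.camera(n);cv2.imwrite(f"pics/{n}0.png",c["image"][:,:,::-1])
    print(n,c["fx"],c["fy"],c["cx"],c["cy"],c["rvec"],c["tvec"],c["shot"])
    for q in("tray","catch","shelf","mill","dispenser","keeper","jar","push_tab"):
        try: print(q,[(round(float(d["conf"]),2),[int(v) for v in d["box"]]) for d in bot.outline_of(q,c)])
        except Exception as e: print(q,e)
E
```

```text
pics
{'clock': 0.0, 'position': array([233.90266556, 579.17271311, 221.75001319]), 'ee_rot': array([-1.03269137e-04,  1.90725585e-01,  9.81643138e-01, -7.00880765e-04]), 'ft_force': array([0.43429948, 0.33932192, 0.09943811]), 'width': 87.11998513667271}
scene 463.8899709531366 463.8899709531366 320.83445825271156 203.0324925194828 [ 1.64924009  2.21713593 -0.62561189] [ 151.32150219 -482.11297037 1726.31058545] 1
tray [(0.95, [300, 153, 369, 199])]
catch [(0.93, [309, 147, 385, 182])]
shelf [(0.59, [214, 124, 476, 276])]
mill [(0.79, [409, 185, 433, 225])]
dispenser [(0.89, [255, 127, 281, 168])]
keeper [(0.6, [439, 191, 472, 233])]
jar [(0.71, [237, 126, 251, 154]), (0.29, [300, 154, 367, 200])]
push_tab [(0.72, [296, 153, 369, 199])]
top 419.5540241644664 419.5540241644664 318.6272226794183 192.41762767531995 [ 2.16687332 -2.17329096  0.13210092] [  18.41250044  651.88594055 1255.09163646] 2
tray [(0.9, [272, 213, 343, 254])]
catch [(0.79, [259, 238, 340, 258])]
shelf [(0.91, [163, 171, 432, 273])]
mill [(0.7, [197, 201, 229, 220])]
dispenser [(0.55, [370, 223, 396, 247])]
keeper [(0.93, [164, 199, 192, 229])]
jar [(0.87, [399, 234, 421, 249])]
push_tab [(0.53, [161, 173, 430, 271])]
```

```bash
python3 - <<'E'
import cv2
a=cv2.imread("pics/scene0.png")[100:290,190:500];cv2.imwrite("pics/s0c.png",cv2.resize(a,None,fx=2.5,fy=2.5,interpolation=cv2.INTER_CUBIC))
a=cv2.imread("pics/top0.png")[150:290,150:450];cv2.imwrite("pics/t0c.png",cv2.resize(a,None,fx=2.6,fy=2.6,interpolation=cv2.INTER_CUBIC))
E
```

```text
(no output)
```

View pics/s0c.png

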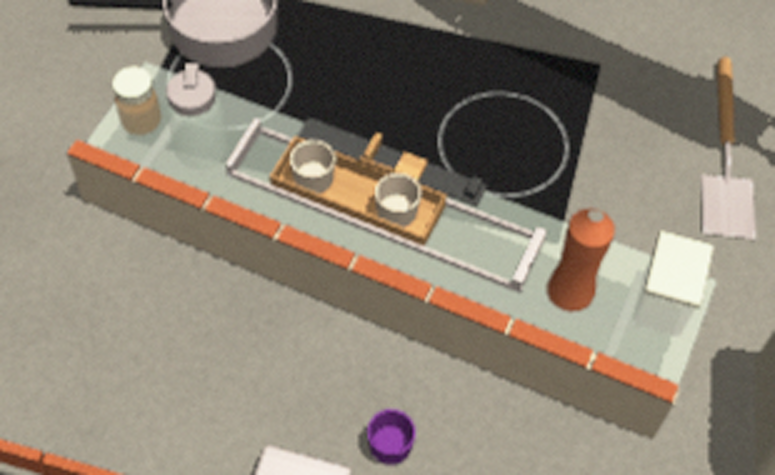

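View pics/t0c.png

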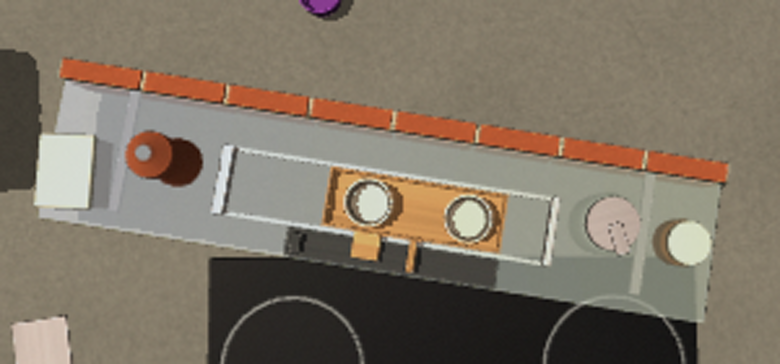

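View pics/top0.png

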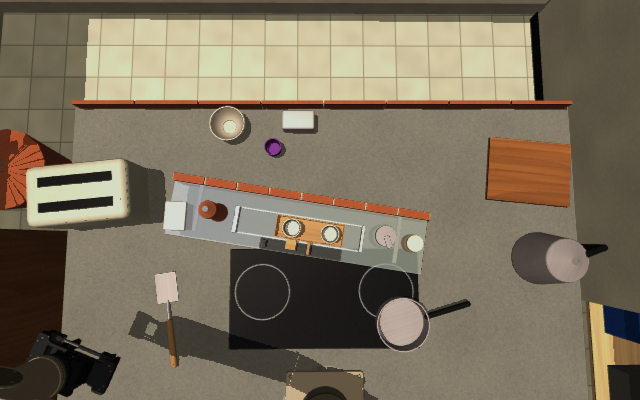

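```bash
python3 - <<'E'
import cv2
a=cv2.imread("pics/scene0.png")[140:225,280:415];cv2.imwrite("pics/s0d.png",cv2.resize(a,None,fx=5.9,fy=5.9,interpolation=cv2.INTER_CUBIC))
a=cv2.imread("pics/top0.png")[195:275,230:370];cv2.imwrite("pics/t0d.png",cv2.resize(a,None,fx=5.7,fy=5.7,interpolation=cv2.INTER_CUBIC))
E
```

```text
(no output)
```

View pics/s0d.png

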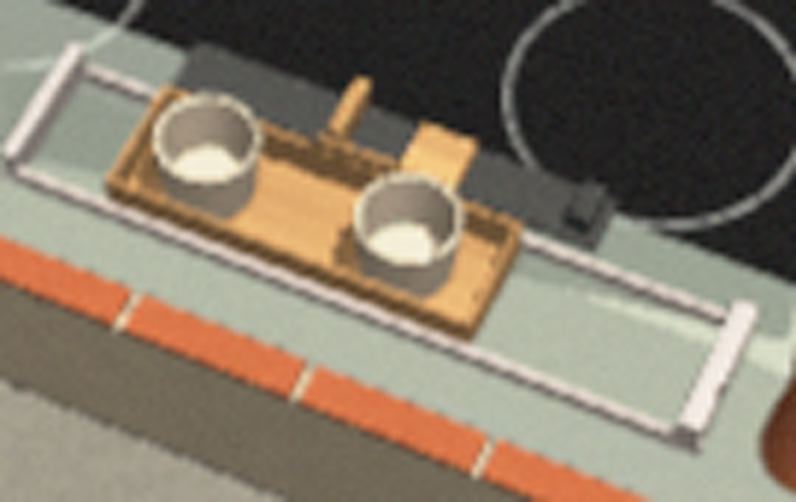

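View pics/t0d.png

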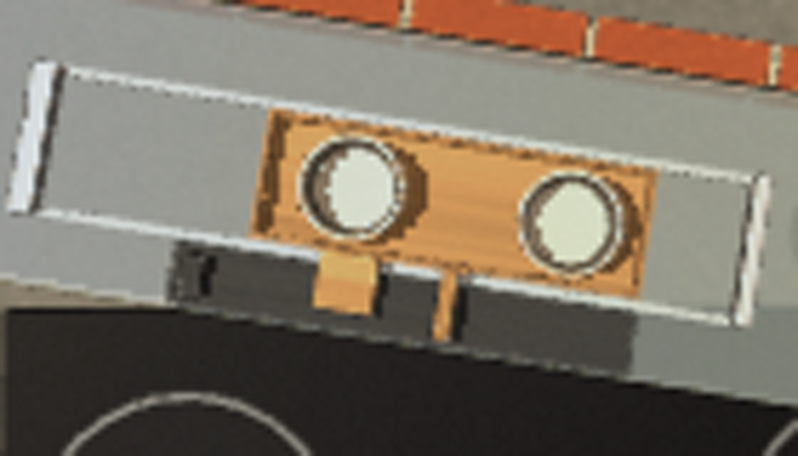

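```bash
cat >fit.py <<'E'
import numpy as np,cv2
from scipy.optimize import least_squares
def run(C,T,S,x0=(600,100,-.1,-30)):
    def res(p,full=False):
        R=np.array([[np.cos(p[2]),-np.sin(p[2])],[np.sin(p[2]),np.cos(p[2])]])
        out=[]
        for c,L in zip(C,(T,S)):
            for kind,P,uv in L:
                P=np.array(P,float)
                if kind=='t': P+=[0,p[3],80]
                w=np.r_[R@P[:2]+p[:2],P[2]]
                q=cv2.projectPoints(w[None],c["rvec"],c["tvec"],np.array([[c["fx"],0,c["cx"]],[0,c["fy"],c["cy"]],[0,0,1.]]),None)[0].ravel()
                out.append(q-uv)
        return np.array(out) if full else np.array(out).ravel()
    r=least_squares(res,x0,loss='soft_l1');return r.x,res(r.x,True)
E
python3 - <<'E'
from bench import bot
from fit import *
np.set_printoptions(suppress=True,precision=2)
C=[bot.camera("top"),bot.camera("scene")]
t=lambda u,v:np.array([230+u/5.7-.4,195+v/5.7-.4]); s=lambda u,v:np.array([280+u/5.9-.4,140+v/5.9-.4])
T=[('t',(33,100,26),t(272,108)),('t',(33,-100,26),t(655,170)),('t',(-33,-100,26),t(638,297)),('t',(-33,100,26),t(250,235)),
('s',(-72,-140,98),t(628,374)),('s',(-40,-140,98),t(635,317)),('s',(-72,97,98),t(166,300)),('s',(-40,97,98),t(178,242)),
('t',(-68,-8,44),t(453,342)),('t',(-68,0,44),t(434,340)),('t',(-62,62,36),t(313,306)),('t',(-62,32,36),t(372,316))]
S=[('t',(33,-100,26),s(108,180)),('t',(-33,-100,26),s(170,88)),('t',(33,100,26),s(470,325)),('t',(-33,100,26),s(522,222)),('s',(-72,-140,98),s(200,45)),('s',(-40,97,95),s(597,248)),('t',(-68,-4,44),s(363,80)),('t',(-62,62,36),s(478,142)),('t',(-62,32,36),s(425,122))]
p,r=run(C,T,S);print(p);print(r.T)
R=np.array([[np.cos(p[2]),-np.sin(p[2])],[np.sin(p[2]),np.cos(p[2])]])
print("tab face",R@[-56,p[3]-8]+p[:2]); print("axis y",R@[0,1])
np.save("p.npy",p)
st=bot.read_state();print(st["position"],st["joints"])
from scipy.spatial.transform import Rotation as Ro
q=st["ee_rot"];print(Ro.from_quat(np.r_[q[1:],q[0]]).as_matrix())
E
```

```text
[541.17  83.34  -0.16 -40.19]
[[-0.12  1.11  0.71 -0.04  0.22  0.63 -0.03 -0.25 -0.49  0.04  0.09  0.17
  -0.13 -0.6   0.47  0.66  0.16  0.29  0.46  0.35  0.06]
 [-0.05 -0.22  0.27  0.36  0.2  -0.88  0.43 -0.43 -0.18 -0.27  0.1  -0.02
   0.05 -0.5   0.12  0.32 -0.81  0.74 -0.22  0.06 -0.08]]
tab face [478.28  44.57]
axis y [0.16 0.99]
[234.   579.57 222.58] [-1.21  0.33 -0.06  1.46  0.02  1.35 -0.09]
[[-0.93  0.37  0.  ]
 [ 0.37  0.93  0.  ]
 [ 0.    0.   -1.  ]]
```

```bash
cat >to.py <<'E'
import sys,numpy as np
from bench import bot
from scipy.spatial.transform import Rotation as Ro
p=np.load("p.npy");Rz=Ro.from_euler('z',p[2]).as_matrix();o=np.r_[p[:2],0]
def show(*tg):
    st=bot.read_state();q=st["ee_rot"];M=Ro.from_quat(np.r_[q[1:],q[0]]).as_matrix();x=np.array(st["position"])
    print("t",st["clock"],"shelf pos",np.round(Rz.T@(x-o),1),"F shelf",np.round(Rz.T@st["ft_force"],1),"w",round(st["width"],1))
    G=Rz@np.diag([-1,1,-1.])
    print("rotvec tool",np.round(Ro.from_matrix(M.T@G).as_rotvec(),3))
    for t in tg: print(t,"-> tool shift m",np.round(M.T@(Rz@np.array(t)+o-x)/1000,4))
    return M
if __name__=="__main__":
    show(*eval(sys.argv[1]) if len(sys.argv)>1 else [])
E
python3 to.py '[(-200,-75,222),(-57,-75,222),(-57,-75,150)]'
python3 - <<'E'
# rough positions of others
from bench import bot
from to import *
import cv2
c=bot.camera("top");R=cv2.Rodrigues(np.array(c["rvec"]))[0]
for n,u,v,z in(("mill",207,209,230),("disp",386,236,200),("jar",415,243,155),("keeper",175,215,162),("pan",403,322,30)):
    d=R.T@np.array([(u-c["cx"])/c["fx"],(v-c["cy"])/c["fy"],1]);o0=-R.T@np.array(c["tvec"]).ravel()
    w=o0+d*(z-o0[2])/d[2];print(n,w.round(),(Rz.T@(w-o)).round())
E
```

```text
t 1.0 shelf pos [-381.4  441.7  222.6] F shelf [ 0.6 -0.6  0.5] w 86.5
rotvec tool [ 0.    -0.    -0.226]
(-200, -75, 222) -> tool shift m [-0.2925 -0.463   0.0005]
(-57, -75, 222) -> tool shift m [-0.4318 -0.431   0.0005]
(-57, -75, 150) -> tool shift m [-0.4318 -0.431   0.0725]
mill [588. 308. 230.] [ 11. 229. 230.]
disp [ 517. -160.  200.] [  14. -244.  200.]
jar [ 498. -248.  155.] [   9. -334.  155.]
keeper [576. 413. 162.] [-17. 331. 162.]
pan [ 261. -235.   30.] [-226. -358.   30.]
```

```bash
python3 -m pendant '[{"grip":1,"tx":-0.0292,"ty":-0.0463,"tz":0,"rz":-0.05},{"grip":1,"tx":-0.0585,"ty":-0.0926,"tz":0,"rz":-0.1},{"grip":1,"tx":-0.0877,"ty":-0.139,"tz":0,"rz":-0.15},{"grip":1,"tx":-0.117,"ty":-0.185,"tz":0,"rz":-0.226},{"grip":1,"tx":-0.146,"ty":-0.231,"tz":0,"rz":-0.226},{"grip":1,"tx":-0.175,"ty":-0.278,"tz":0,"rz":-0.226},{"grip":1,"tx":-0.205,"ty":-0.324,"tz":0,"rz":-0.226},{"grip":1,"tx":-0.234,"ty":-0.37,"tz":0,"rz":-0.226},{"grip":1,"tx":-0.263,"ty":-0.417,"tz":0,"rz":-0.226},{"grip":1,"tx":-0.2925,"ty":-0.463,"tz":0,"rz":-0.226},{"grip":1,"tx":-0.2925,"ty":-0.463,"tz":0,"rz":-0.226},{"grip":1,"tx":-0.2925,"ty":-0.463,"tz":0,"rz":-0.226}]' 20; python3 to.py '[(-57,-75,222),(-57,-75,150),(-57,-75,112)]'
```

```text
t 1.05 shelf pos [-381.4  441.7  222.6] F shelf [-0.2 -0.2  0.2] w 87.2
rotvec tool [ 0.    -0.    -0.226]
(-57, -75, 222) -> tool shift m [-0.4319 -0.4309  0.0005]
(-57, -75, 150) -> tool shift m [-0.4319 -0.4309  0.0725]
(-57, -75, 112) -> tool shift m [-0.4319 -0.4309  0.1105]$[0]: bad value
```

```bash
python3 -m pendant '[{"grip":1,"tx":-0.0292,"ty":-0.0463,"tz":0,"rx":0,"ry":0,"rz":-0.05},{"grip":1,"tx":-0.0585,"ty":-0.0926,"tz":0,"rx":0,"ry":0,"rz":-0.1},{"grip":1,"tx":-0.0877,"ty":-0.139,"tz":0,"rx":0,"ry":0,"rz":-0.15},{"grip":1,"tx":-0.117,"ty":-0.185,"tz":0,"rx":0,"ry":0,"rz":-0.226},{"grip":1,"tx":-0.146,"ty":-0.231,"tz":0,"rx":0,"ry":0,"rz":-0.226},{"grip":1,"tx":-0.175,"ty":-0.278,"tz":0,"rx":0,"ry":0,"rz":-0.226},{"grip":1,"tx":-0.205,"ty":-0.324,"tz":0,"rx":0,"ry":0,"rz":-0.226},{"grip":1,"tx":-0.234,"ty":-0.37,"tz":0,"rx":0,"ry":0,"rz":-0.226},{"grip":1,"tx":-0.263,"ty":-0.417,"tz":0,"rx":0,"ry":0,"rz":-0.226},{"grip":1,"tx":-0.2925,"ty":-0.463,"tz":0,"rx":0,"ry":0,"rz":-0.226},{"grip":1,"tx":-0.2925,"ty":-0.463,"tz":0,"rx":0,"ry":0,"rz":-0.226},{"grip":1,"tx":-0.2925,"ty":-0.463,"tz":0,"rx":0,"ry":0,"rz":-0.226}]' 20; python3 to.py '[(-57,-75,222),(-57,-75,150),(-57,-75,112)]'
```

```text
clock: 2.25
position: [332.5, 36.2, 222.9]
ee_rot: [0.0, 0.082, 0.997, 0.001]
ft_force: [-1.1, 1.3, -0.0]
width: 2.8
t 2.25 shelf pos [-198.6  -79.4  222.9] F shelf [-1.2  1.1 -0. ] w 2.8
rotvec tool [ 0.002  0.001 -0.007]
(-57, -75, 222) -> tool shift m [-0.1416  0.0054  0.001 ]
(-57, -75, 150) -> tool shift m [-0.1415  0.0052  0.073 ]
(-57, -75, 112) -> tool shift m [-0.1415  0.0052  0.111 ]
```

```bash
python3 -m pendant '[{"grip":1,"tx":-0.05,"ty":0,"tz":0,"rx":0,"ry":0,"rz":0},{"grip":1,"tx":-0.1,"ty":0,"tz":0.02,"rx":0,"ry":0,"rz":0},{"grip":1,"tx":-0.143,"ty":0,"tz":0.05,"rx":0,"ry":0,"rz":0},{"grip":1,"tx":-0.143,"ty":0,"tz":0.08,"rx":0,"ry":0,"rz":0},{"grip":1,"tx":-0.143,"ty":0,"tz":0.1,"rx":0,"ry":0,"rz":0},{"grip":1,"tx":-0.143,"ty":0,"tz":0.105,"rx":0,"ry":0,"rz":0},{"grip":1,"tx":-0.143,"ty":0,"tz":0.105,"rx":0,"ry":0,"rz":0},{"grip":1,"tx":-0.143,"ty":0,"tz":0.105,"rx":0,"ry":0,"rz":0}]'; python3 to.py '[(-57,-75,117)]'; python3 - <<'E'
from bench import bot
import cv2
a=bot.camera("scene")["image"][:,:,::-1][120:225,270:415];cv2.imwrite("pics/s1.png",cv2.resize(a,None,fx=5.5,fy=5.5,interpolation=cv2.INTER_CUBIC))
a=bot.camera("top")["image"][:,:,::-1][190:275,230:370];cv2.imwrite("pics/t1.png",cv2.resize(a,None,fx=5.7,fy=5.7,interpolation=cv2.INTER_CUBIC))
E
```

```text
clock: 3.05
position: [473.7, 18.7, 118.8]
ee_rot: [0.001, 0.079, 0.997, 0.001]
ft_force: [-0.6, 0.4, -0.2]
width: 0.6
t 3.05 shelf pos [-56.5 -74.5 118.8] F shelf [-0.7  0.3 -0.2] w 0.6
rotvec tool [0.001 0.001 0.001]
(-57, -75, 117) -> tool shift m [ 0.0005 -0.0005  0.0018]
```

View pics/s1.png

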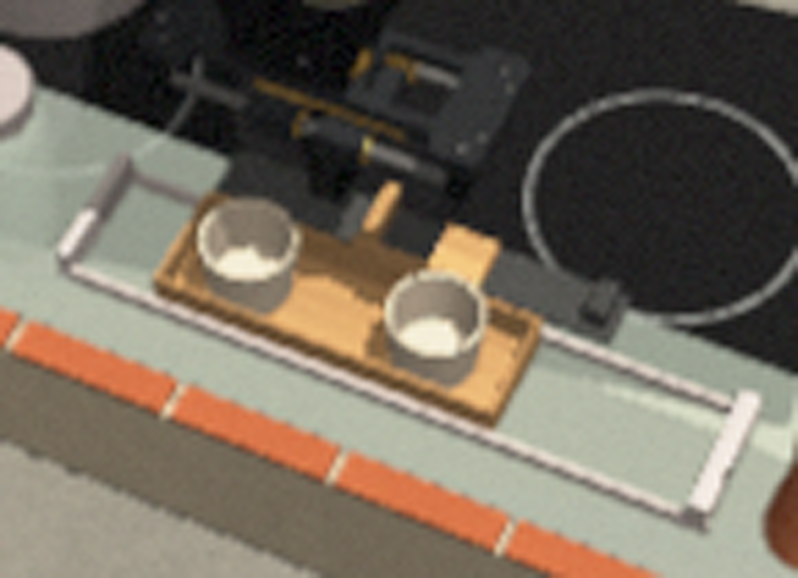

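View pics/t1.png

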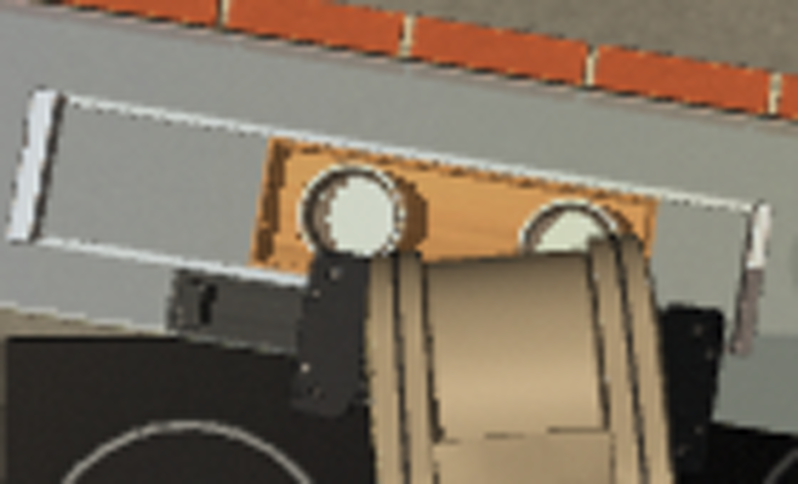

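The scene view shows the shut fingertips over the bar just right of the tab (about px 350,205), and the tray undisturbed. Next I press down.

```bash
python3 -m pendant '[{"grip":1,"tx":0,"ty":0,"tz":0.010,"rx":0,"ry":0,"rz":0},{"grip":1,"tx":0,"ty":0,"tz":0.018,"rx":0,"ry":0,"rz":0},{"grip":1,"tx":0,"ty":0,"tz":0.024,"rx":0,"ry":0,"rz":0},{"grip":1,"tx":0,"ty":0,"tz":0.028,"rx":0,"ry":0,"rz":0},{"grip":1,"tx":0,"ty":0,"tz":0.030,"rx":0,"ry":0,"rz":0},{"grip":1,"tx":0,"ty":0,"tz":0.030,"rx":0,"ry":0,"rz":0},{"grip":1,"tx":0,"ty":0,"tz":0.030,"rx":0,"ry":0,"rz":0}]'; python3 to.py
```

```text
clock: 3.85
position: [473.2, 18.5, 87.6]
ee_rot: [-0.0, 0.079, 0.997, 0.0]
ft_force: [-1.1, 1.2, 5.6]
width: 0.2
t 3.85 shelf pos [-56.9 -74.8  87.6] F shelf [-1.3  1.   5.6] w 0.2
rotvec tool [ 0. -0.  0.]
```

```bash
python3 -m pendant '[{"grip":1,"tx":0,"ty":0,"tz":0.002,"rx":0,"ry":0,"rz":0},{"grip":1,"tx":0,"ty":0,"tz":0.003,"rx":0,"ry":0,"rz":0},{"grip":1,"tx":0,"ty":0,"tz":0.003,"rx":0,"ry":0,"rz":0},{"grip":1,"tx":0,"ty":0,"tz":0.003,"rx":0,"ry":0,"rz":0}]'; python3 to.py;  python3 - <<'E'
from bench import bot
import cv2
a=bot.camera("scene")["image"][:,:,::-1][120:225,270:415];cv2.imwrite("pics/s2.png",cv2.resize(a,None,fx=5.5,fy=5.5,interpolation=cv2.INTER_CUBIC))
E
```

```text
clock: 4.25
position: [473.4, 18.5, 86.0]
ee_rot: [-0.0, 0.079, 0.997, 0.001]
ft_force: [-10.3, -0.5, 27.5]
width: 0.6
t 4.25 shelf pos [-56.8 -74.7  86. ] F shelf [-10.1  -2.1  27.5] w 0.6
rotvec tool [ 0.001 -0.     0.   ]
```

View pics/s2.png

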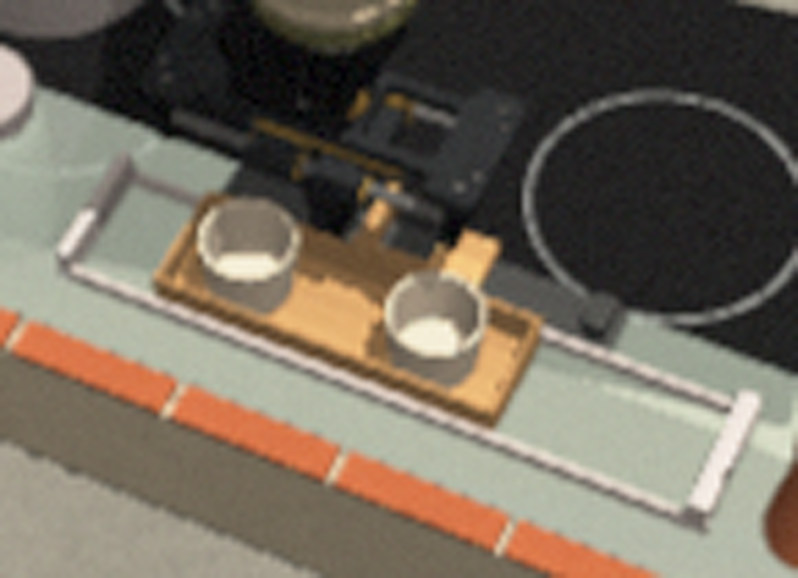

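```bash
python3 -m pendant '[{"grip":1,"tx":0,"ty":0.003,"tz":-0.001,"rx":0,"ry":0,"rz":0},{"grip":1,"tx":0,"ty":0.007,"tz":-0.001,"rx":0,"ry":0,"rz":0},{"grip":1,"tx":0,"ty":0.011,"tz":-0.001,"rx":0,"ry":0,"rz":0},{"grip":1,"tx":0,"ty":0.015,"tz":-0.001,"rx":0,"ry":0,"rz":0},{"grip":1,"tx":0,"ty":0.02,"tz":-0.001,"rx":0,"ry":0,"rz":0},{"grip":1,"tx":0,"ty":0.025,"tz":-0.001,"rx":0,"ry":0,"rz":0},{"grip":1,"tx":0,"ty":0.03,"tz":-0.001,"rx":0,"ry":0,"rz":0},{"grip":1,"tx":0,"ty":0.035,"tz":-0.001,"rx":0,"ry":0,"rz":0},{"grip":1,"tx":0,"ty":0.04,"tz":-0.001,"rx":0,"ry":0,"rz":0},{"grip":1,"tx":0,"ty":0.04,"tz":-0.001,"rx":0,"ry":0,"rz":0}]'; python3 to.py;  python3 - <<'E'
from bench import bot
import cv2
a=bot.camera("scene")["image"][:,:,::-1][120:225,270:415];cv2.imwrite("pics/s3.png",cv2.resize(a,None,fx=5.5,fy=5.5,interpolation=cv2.INTER_CUBIC))
E
```

```text
clock: 5.3
position: [480.0, 54.8, 86.3]
ee_rot: [0.0, 0.08, 0.997, -0.001]
ft_force: [-3.3, -11.2, 17.3]
width: 0.5
t 5.3 shelf pos [-55.9 -37.8  86.3] F shelf [ -1.5 -11.6  17.3] w 0.5
rotvec tool [-0.003  0.001 -0.002]
```

View pics/s3.png

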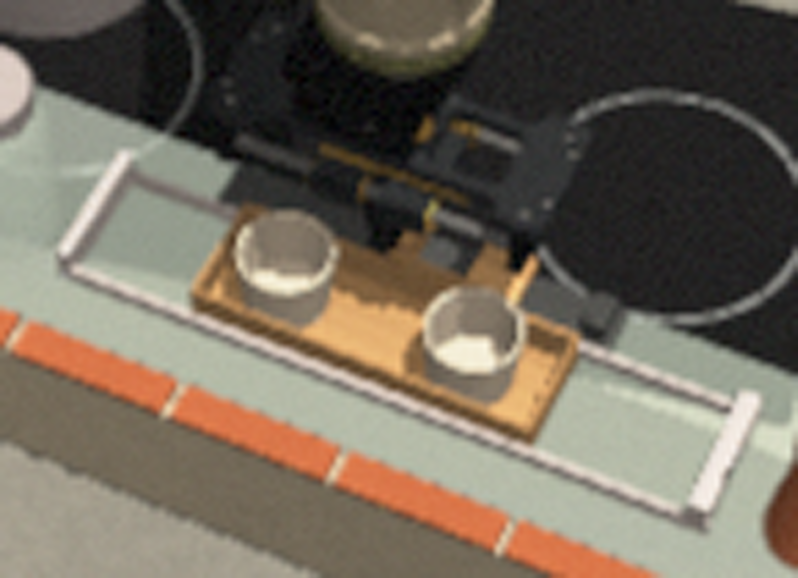

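```bash
python3 -m pendant '[{"grip":1,"tx":0,"ty":0.005,"tz":0,"rx":0,"ry":0,"rz":0},{"grip":1,"tx":0,"ty":0.010,"tz":0,"rx":0,"ry":0,"rz":0},{"grip":1,"tx":0,"ty":0.015,"tz":0,"rx":0,"ry":0,"rz":0},{"grip":1,"tx":0,"ty":0.02,"tz":0,"rx":0,"ry":0,"rz":0},{"grip":1,"tx":0,"ty":0.025,"tz":0,"rx":0,"ry":0,"rz":0},{"grip":1,"tx":0,"ty":0.03,"tz":0,"rx":0,"ry":0,"rz":0},{"grip":1,"tx":0,"ty":0.035,"tz":0,"rx":0,"ry":0,"rz":0},{"grip":1,"tx":0,"ty":0.04,"tz":0,"rx":0,"ry":0,"rz":0},{"grip":1,"tx":0,"ty":0.045,"tz":0,"rx":0,"ry":0,"rz":0},{"grip":1,"tx":0,"ty":0.05,"tz":0,"rx":0,"ry":0,"rz":0},{"grip":1,"tx":0,"ty":0.055,"tz":0,"rx":0,"ry":0,"rz":0},{"grip":1,"tx":0,"ty":0.055,"tz":0,"rx":0,"ry":0,"rz":0}]'; python3 to.py;  python3 - <<'E'
from bench import bot
import cv2
a=bot.camera("scene")["image"][:,:,::-1][140:225,280:415];cv2.imwrite("pics/s4.png",cv2.resize(a,None,fx=5.9,fy=5.9,interpolation=cv2.INTER_CUBIC))
E
```

```text
clock: 6.55
position: [488.7, 108.6, 86.3]
ee_rot: [0.0, 0.08, 0.997, -0.002]
ft_force: [-4.9, -12.7, 19.2]
width: 0.4
t 6.55 shelf pos [-55.8  16.7  86.3] F shelf [ -2.8 -13.3  19.2] w 0.4
rotvec tool [-0.004  0.001 -0.002]
```

View pics/s4.png

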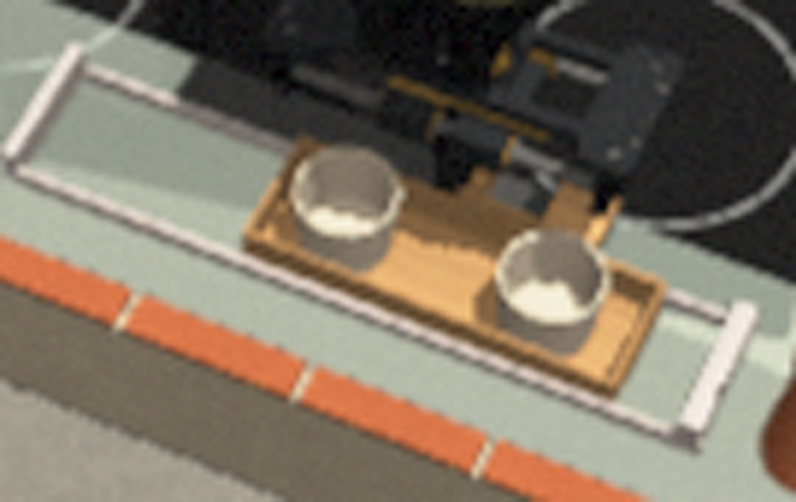

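```bash
cat >ty.py <<'E'
import sys
from fit import *; from bench import bot
from scipy.optimize import least_squares
p=np.load("p.npy");c=bot.camera("scene");K=np.array([[c["fx"],0,c["cx"]],[0,c["fy"],c["cy"]],[0,0,1.]])
R=np.array([[np.cos(p[2]),-np.sin(p[2])],[np.sin(p[2]),np.cos(p[2])]])
for P,(u,v) in eval(sys.argv[1]):
    f=lambda y:cv2.projectPoints(np.r_[R@[P[0],P[1]+y[0]]+p[:2],106.][None],c["rvec"],c["tvec"],K,None)[0].ravel()-[280+u/5.9-.4,140+v/5.9-.4]
    r=least_squares(f,[40.]);print(P,r.x,f(r.x))
E
python3 ty.py '[((33,-100),(108,180)),((33,100),(470,325)),((-33,100),(522,222)),((33,-100),(248,242)),((33,100),(612,395)),((-33,100),(662,287))]'
```

```text
(33, -100) [-39.86847325] [-0.036768    0.09245366]
(33, 100) [-41.57648947] [ 0.02352147 -0.05914511]
(-33, 100) [-42.35497012] [-0.01985762  0.05141506]
(33, -100) [39.57183858] [ 0.33124889 -0.83293075]
(33, 100) [34.89464613] [ 0.81084989 -2.03889487]
(-33, 100) [33.93368178] [ 0.60270011 -1.56050222]
```

```bash
python3 -m pendant '[{"grip":1,"tx":0,"ty":0.004,"tz":0,"rx":0,"ry":0,"rz":0},{"grip":1,"tx":0,"ty":0.008,"tz":0,"rx":0,"ry":0,"rz":0},{"grip":1,"tx":0,"ty":0.012,"tz":0,"rx":0,"ry":0,"rz":0},{"grip":1,"tx":0,"ty":0.016,"tz":0,"rx":0,"ry":0,"rz":0},{"grip":1,"tx":0,"ty":0.02,"tz":0,"rx":0,"ry":0,"rz":0},{"grip":1,"tx":0,"ty":0.023,"tz":0,"rx":0,"ry":0,"rz":0},{"grip":1,"tx":0,"ty":0.026,"tz":0,"rx":0,"ry":0,"rz":0},{"grip":1,"tx":0,"ty":0.029,"tz":0,"rx":0,"ry":0,"rz":0},{"grip":1,"tx":0,"ty":0.029,"tz":0,"rx":0,"ry":0,"rz":0},{"grip":1,"tx":0,"ty":0.029,"tz":0,"rx":0,"ry":0,"rz":0}]'; python3 to.py;  python3 - <<'E'
from bench import bot
import cv2
a=bot.camera("scene")["image"][:,:,::-1][140:225,280:415];cv2.imwrite("pics/s5.png",cv2.resize(a,None,fx=5.9,fy=5.9,interpolation=cv2.INTER_CUBIC))
E
```

```text
clock: 7.65
position: [493.3, 136.7, 86.3]
ee_rot: [0.0, 0.08, 0.997, -0.002]
ft_force: [-4.5, -14.8, 17.6]
width: 0.5
t 7.65 shelf pos [-55.7  45.2  86.3] F shelf [ -2.1 -15.3  17.6] w 0.5
rotvec tool [-0.004  0.    -0.003]
```

View pics/s5.png

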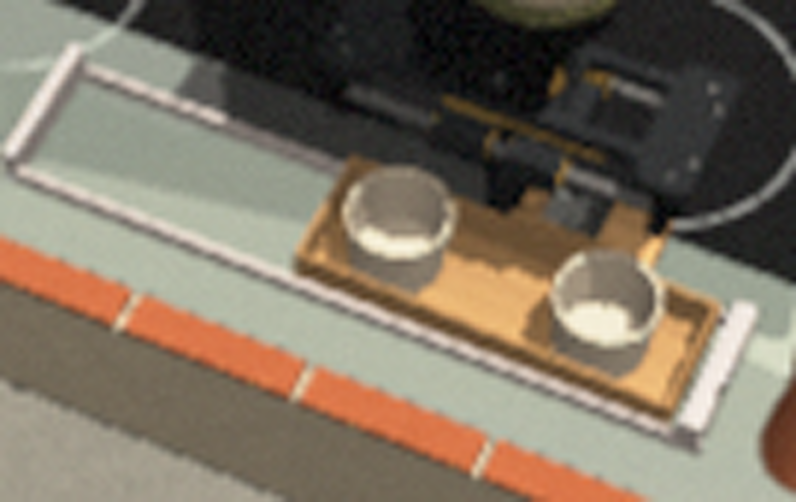

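```bash
python3 ty.py '[((33,-100),(298,262)),((33,100),(670,417)),((-33,100),(720,304))]'
```

```text
(33, -100) [67.02020474] [ 0.33796847 -0.84982709]
(33, 100) [64.38424933] [ 0.74880407 -1.88287973]
(-33, 100) [63.22102234] [ 0.29504425 -0.76392433]
```

Tray is at about y = 65, short of the stop. I'll add 2 mm, back away from the tab, then release upward.

```bash
python3 -m pendant '[{"grip":1,"tx":0,"ty":0.002,"tz":0,"rx":0,"ry":0,"rz":0},{"grip":1,"tx":0,"ty":0.002,"tz":0,"rx":0,"ry":0,"rz":0},{"grip":1,"tx":0,"ty":-0.004,"tz":0,"rx":0,"ry":0,"rz":0},{"grip":1,"tx":0,"ty":-0.01,"tz":0,"rx":0,"ry":0,"rz":0},{"grip":1,"tx":0,"ty":-0.012,"tz":-0.004,"rx":0,"ry":0,"rz":0},{"grip":1,"tx":0,"ty":-0.012,"tz":-0.01,"rx":0,"ry":0,"rz":0},{"grip":1,"tx":0,"ty":-0.012,"tz":-0.02,"rx":0,"ry":0,"rz":0},{"grip":1,"tx":0,"ty":-0.012,"tz":-0.04,"rx":0,"ry":0,"rz":0},{"grip":1,"tx":0.03,"ty":-0.012,"tz":-0.075,"rx":0,"ry":0,"rz":0},{"grip":1,"tx":0.08,"ty":-0.012,"tz":-0.1,"rx":0,"ry":0,"rz":0},{"grip":1,"tx":0.13,"ty":-0.012,"tz":-0.1,"rx":0,"ry":0,"rz":0},{"grip":1,"tx":0.13,"ty":-0.012,"tz":-0.1,"rx":0,"ry":0,"rz":0}]'; python3 to.py;  python3 - <<'E'
from bench import bot
import cv2
a=bot.camera("scene")["image"][:,:,::-1][140:225,280:415];cv2.imwrite("pics/s6.png",cv2.resize(a,None,fx=5.9,fy=5.9,interpolation=cv2.INTER_CUBIC))
a=bot.camera("top")["image"][:,:,::-1][150:290,150:450];cv2.imwrite("pics/t6.png",cv2.resize(a,None,fx=2.6,fy=2.6,interpolation=cv2.INTER_CUBIC))
E
```

```text
clock: 8.95
position: [358.3, 149.9, 186.1]
ee_rot: [-0.0, 0.077, 0.997, 0.001]
ft_force: [-0.0, -0.1, -0.6]
width: 0.3
t 8.95 shelf pos [-191.1   36.9  186.1] F shelf [-0.  -0.1 -0.6] w 0.3
rotvec tool [ 0.001 -0.001  0.004]
```

View pics/s6.png

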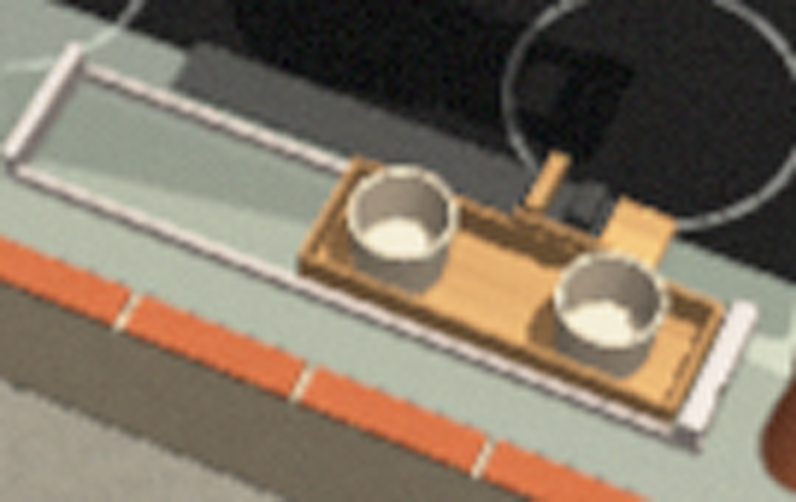

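View pics/t6.png

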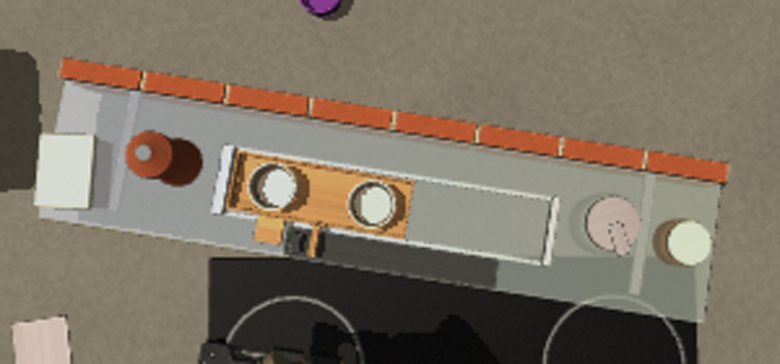

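The pin (scene about px 585,200) is up between the tab and the tooth. The bar's right corner is back at (200,45), where it was with the catch up. The ramekins stand upright and the other things on the shelf are where they were.

```bash
python3 ty.py '[((33,-100),(302,265)),((33,100),(674,418)),((-33,100),(723,305))]'; python3 -c "
from bench import bot
bot.job_done();print(bot.read_state()['clock'])"
```

```text
(33, -100) [69.46700179] [ 0.41998658 -1.05606286]
(33, 100) [66.31616085] [ 0.71442143 -1.79642397]
(-33, 100) [64.74871205] [ 0.28600605 -0.7405226 ]
the job is handed in; nothing more can be done
the job is handed in; nothing more can be done
```

The tray is at the left end of the shelf and looks locked there: the catch has sprung up between its tooth and its tab. The job is handed in, about 9 s into the 38 s allowed; no verdict is reported.

**What I did:** With the shut fingertips I pressed the bar down to its stop (tip height 86 mm, up to 27 N). I held it at about 86.3 mm with 17–19 N while pushing the tray left by its tab from y ≈ -40 mm. At the end I backed off the tab, lifted clear and moved the arm away.

**Last checks:**
- **Tray position:** three tray corners in the last picture gave y = 69, 66 and 65 mm, all within the required 57–76 mm. They differ by about 5 mm, and the left far corner sat up to 2 pixels off the fit, so the figure is rough.
- **Catch:** the pin is visible between tab and tooth, and the bar is back at its starting place in the image. I did not measure its height directly.
- **Surroundings:** both ramekins stand upright, and the mill, dispenser, keeper and jar look unmoved.
- **Robot:** the force on the tool is about 0.6 N, so it touches nothing.

One move was refused at the start because rows lacked some keys; nothing moved, and I sent it again complete.

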